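# Release a latched battery pack from its charging dock

## Task

The charged battery pack is locked in its charging dock and has to go into the blue kit tray. Its hooks are toothed, so first push the pack down against the dock's spring plate as far as it goes, and while it is down squeeze the two orange side buttons fully together; then, still squeezing, lift it straight out of the dock. Set it down gently, upright and flat on the tray's floor, without dropping it, and let go; never bear down on the spring contacts with more than about 50 N, and leave the beaker, the brown bottle and the yellow meter as they are.

Things in the scene. Friction and masses are not known exactly. Their poses are not given: they have to be found in the camera images.
- pack_mid (a point): Middle of the loose battery pack (0.25 to 0.5 kg), 41 mm above its underside; z up, length along y, same both ways round. Black base 60 (x) by 112 (y) by 46 mm high with a grey neck 44 by 44 mm on it, up to 82 mm above the underside. Beside the neck's buttons the base's flat top is a shoulder (34 to 56 mm from the centre along y, 5 mm above this point) on which fingertips may push the pack down.
- pack_grip (a point): Point between the pack's two orange buttons, at their mid height, 23 mm above the pack's middle. Buttons on the neck's +y and -y sides, each 28 mm wide (x) and 24 mm high; outer faces 68 mm apart when out, 48 mm apart when fully pressed. Squeezed fully, they also serve to carry the pack.
- button_left (a joint): Button on the pack's +y side: 0 = out, 0.010 m = fully in. Spring 3 N, rising to 10 N. A hook moves with it, standing 10 mm out of the base's side when out, flush when in. With the pack up, its tooth catches behind the dock's lip and the button stops after about 1.5 mm; only with the pack pushed down at least 9.5 mm does it go all the way in.
- button_right (a joint): Button on the pack's -y side, otherwise the same.
- dock: Grey charging dock, fixed, 82 (x) by 156 (y) by 55 mm high; origin at the centre of its underside, y along its length, z up. The pack stands in its well (65 by 116 mm, 2 mm of play all round), axes along the dock's, its underside 28 mm above the worktop, its shoulders 19 mm above the dock's rim.
- dock_plate (a joint): Sprung contact plate under the pack, sliding up and down: 0 = usual height with the pack latched, -0.012 m = pushed down to its solid stop, +0.005 m = sprung up. Spring force 10 N at 0, 16 N at the bottom, of which the pack's weight (2.4 to 4.8 N) takes part; it lifts the freed pack by up to 5 mm.
- tray_floor (a point): Centre of the floor of the blue kit tray, 6 mm above the worktop; tray fixed, outside 104 (x) by 156 (y) by 26 mm high, inside 92 by 144 mm; y along its length. The pack's length must lie along the tray's; with its underside on this floor its middle is 41 mm above this point.
- tray: The same blue tray, origin at the centre of its underside.
- beaker_mid (a point): Centre of an empty glass beaker, 70 mm wide, 85 mm high; leave it alone.
- bottle_mid (a point): Centre of a brown bottle, 43 mm wide, 96 mm high; leave it alone.
- meter_mid (a point): Centre of a yellow pocket meter lying flat, 155 by 38 by 24 mm; leave it alone.

How it is judged:
By the outcome, as a careful person would: the job done as asked, in the order asked, and still so for the second after the job is handed in, with the robot touching nothing.
It also fails if it takes over 54 s, if anything falls off the work surface, if the arm or the gripper's body presses on something with over 40 N, if the wrist force passes 120 N, or if a joint passes its speed limit or range.

## Robot

A 6-joint arm with a two-finger parallel gripper is mounted at the origin on a cart in front of the work surface, level with it; the furniture and walls round the work are solid. World frame = base frame: x ahead of the robot, y to its left, z up, the work surface at z = 0. Lengths are in m, angles in rad, forces in N, time in s.
With the tool pointing down it reaches from about 0.375 to 0.925 m from the base axis. Payload 5.7 kg.
Tool frame: the origin (TCP) lies midway between the tips of the shut fingers; the grasp point (between the pads) lies 19 mm behind it (arm.grip_depth is the distance from the TCP to the grasp point, in m); z points along the fingers, y is the line along which they close (so a half turn about z gives the same grasp; the last joint's range is limited). The gripper opens to 85 mm and grips with 20 to 120 N. Pads are 22 mm wide; open, the fingers measure 114 mm over their backs; the gripper's body (76 mm by 85 mm) begins 54 mm behind the grasp point. The pads swing forward as they close: fully open they stand 13 mm farther back than shut.
Start: joints at [1.224, 0.359, 1.51, -0, 1.272, -0.115], TCP at [0.138, 0.584, 0.231] pointing down, gripper open.
Joint ranges: [-2.97, 2.97], [-1.01, 2.36], [0.21, 2.38], [-0.96, 4.11], [0.2, 2.71], [-2.98, 2.98]. Speed limits (rad/s): [2.39, 2.39, 3.14, 3.14, 3.14, 3.14].

## Interface

Orientations are given as a rotation vector (axis times angle).
In Python, from cell import arm, optics gives the robot as it stands.
- The arm moves only by the tool move_arm, never from a script. Its argument "rows" is a list of rows, each a list of 3 entries, a list of its own where there are three numbers: the shift along the tool's x, y, z in m, then the turn about the tool's z in degrees, then the opening in per cent of the stroke, from 0 (shut) to 100 (fully open). A call has 1 to 5 rows; each row is the pose to reach, as a shift and turn from the pose commanded when the call began, along the tool's axes at that moment; what a row does not reach only later rows make up. A row lasts 1/8 s, in which the tool goes at most 62.5 mm and 10.7 degrees, less where a joint would pass 70% of its speed; a pose out of reach is approached as far as the arm can. A call with a gripper value outside its range is refused whole. The fingers move at their own pace and stop on an object; "force" is the grip in N (left out, the last holds). Time passes only in rows, so rows that repeat a pose let the fingers close. It gives the time, the measured TCP pose, the force, the opening and the grip force at its end, in the units of the state.
- arm.read_state(): the state, without advancing time (a new reading comes with each control period).
- optics.read_camera(name): name is "side" or "top" or "wrist"; returns a dict with "img" (480x640x3 uint8, blue, green, red), "K" (3x3 intrinsics, pixels), "D" ([k1, k2, p1, p2, k3] as OpenCV has them; the pictures are not rectified), "T" (4x4, takes a point from camera to world coordinates); the wrist camera has in their place "hand_eye" (4x4, takes a point from camera to tool coordinates, whose origin is the TCP and whose axes are the flange's). Camera axes: x right, y up, looking along -z (the intrinsics and any distortion apply to the point x, -y, -z); pixel columns grow to the right and rows downward; lengths in m; the calibration is good to about 2 mm. A picture is of the moment at which its call begins: read the wrist's pose just before it. There is no depth.
- arm.hand_in(): hands the job in; it is judged then, once.
The state is a dict: "time": time; "joint_pos": joint angles; "qd": joint speeds; "effort": joint torques, N m; "tool_pos": TCP position; "tool_rot": TCP orientation; "contact_force": force on the tool from outside, world axes, zero at the start; "moment": the same for the moment, N m; "width": finger opening in m; "gripper_force": force on a finger pad.
Only numpy, scipy, OpenCV 4.12 (cv2) and the standard library are available. Lean on these libraries where they do the work, as an engineer would, in place of code of your own. Each camera call takes 0.05 s, during which the arm holds its last target. There are 200 camera calls.

## Working session

There is one attempt and no reset: what is moved stays moved. The work goes in short steps, Python scripts to look and compute and a tool call to move; the robot and the scene stay as the last step left them, time stands still between calls to the robot, and variables do not carry over. Pictures are saved under pics/ and viewed, at most 10 in all, crops included, and the job is handed in when it is done.

Besides the shell and the picture viewer there is one more tool, called as name(argument=value, ...) on one line, values as JSON. move_arm: Moves the arm, as the interface text tells. Its arguments: {"type":"object","properties":{"rows":{"type":"array"},"force":{"type":"number"}},"required":["rows"]}

```bash
mkdir -p pics; ls; cat > h.py <<'E'
import numpy as np, cv2
from scipy.spatial.transform import Rotation as R
from cell import arm, optics
def tool():
    s=arm.read_state(); T=np.eye(4); T[:3,:3]=R.from_rotvec(s['tool_rot']).as_matrix(); T[:3,3]=s['tool_pos']; return T
def cam(n):
    T=tool(); c=optics.read_camera(n)
    c['W']=np.array(c['T']) if c.get('T') is not None else T@np.array(c['hand_eye'])
    return c
def ray(c,uv):
    p=cv2.undistortPoints(np.array(uv,float).reshape(-1,1,2),np.array(c['K'],float),np.array(c['D'],float)).reshape(-1,2)
    d=np.c_[p[:,0],-p[:,1],-np.ones(len(p))]@c['W'][:3,:3].T
    return c['W'][:3,3],d
def onz(c,uv,z):
    o,d=ray(c,uv); return o+d*((z-o[2])/d[:,2])[:,None]
def proj(c,P):
    q=(np.atleast_2d(P)-c['W'][:3,3])@c['W'][:3,:3]; q=q*[1,-1,-1]
    return cv2.projectPoints(q,np.zeros(3),np.zeros(3),np.array(c['K'],float),np.array(c['D'],float))[0].reshape(-1,2)
E
python3 - <<'E'
from h import *
print(arm.read_state())
for n in('top','side'):
    c=cam(n); cv2.imwrite(f'pics/{n}0.png',c['img']); print(n,np.round(c['W'],3).tolist(),np.round(c['K'],1).tolist())
E
```

```text
pics
{'time': 0.0, 'joint_pos': array([ 1.22390095e+00,  3.59534342e-01,  1.51143697e+00,  4.82210475e-06,
        1.27247493e+00, -1.15086600e-01]), 'qd': array([ 0.00015914,  0.00077041,  0.00238064,  0.00151306, -0.00069601,
        0.00120083]), 'effort': array([-5.35621552e-05, -5.27603745e+01, -2.78619754e+01, -4.58876116e-06,
        1.35225209e-02, -1.40057182e-05]), 'tool_pos': array([0.13761052, 0.58331461, 0.23043438]), 'tool_rot': array([-3.63262134e-01, -3.12008696e+00,  2.83222545e-03]), 'contact_force': array([-0.01474115,  0.24631397, -0.38348664]), 'moment': array([0.02599614, 0.00591077, 0.0302532 ]), 'gripper_force': 0.0, 'width': 0.08545723354850496}
top [[-0.023, 0.992, -0.125, 0.308], [-1.0, -0.023, 0.001, -0.022], [-0.002, 0.125, 0.992, 1.613], [0.0, 0.0, 0.0, 1.0]] [[516.4, 0.0, 328.1], [0.0, 516.4, 243.6], [0.0, 0.0, 1.0]]
side [[0.92, 0.245, -0.306, 0.07], [-0.391, 0.541, -0.745, -1.023], [-0.017, 0.805, 0.593, 0.863], [0.0, 0.0, 0.0, 1.0]] [[498.7, 0.0, 325.5], [0.0, 498.7, 241.0], [0.0, 0.0, 1.0]]
```

View pics/top0.png

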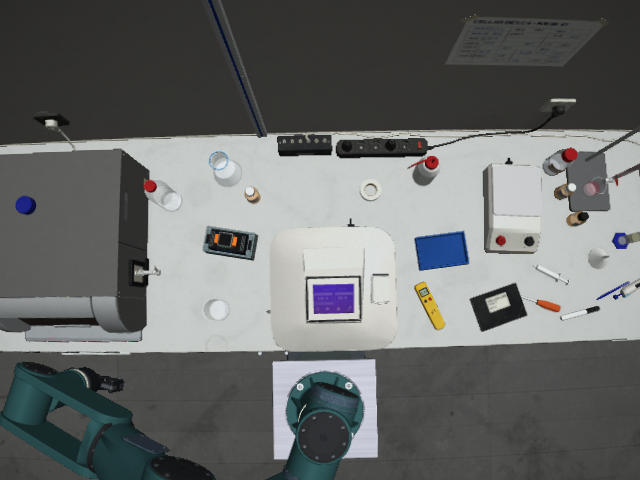

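View pics/side0.png

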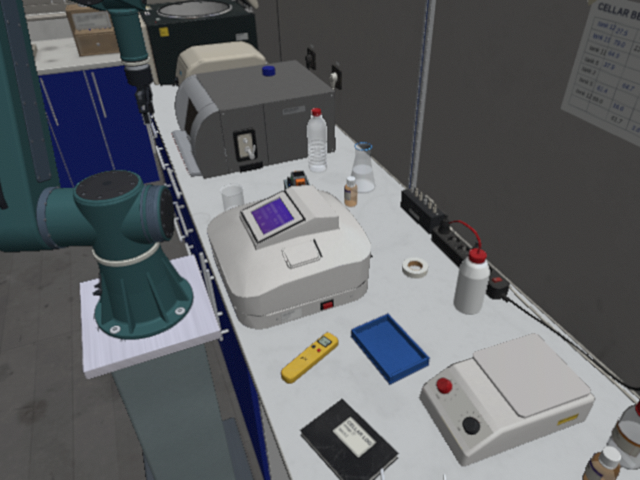

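The top view shows the dock with the orange buttons near (230,243), the tray near (442,250), the beaker at (225,168), the bottle at (251,195) and the meter at (430,306). The white analyser stands between the dock and the tray. The side view shows the tray at (390,347), with the dock half hidden at (297,180).

```bash
cat >> h.py <<'E'
def blobs(c,lo,hi,amin=15,roi=None):
    m=cv2.inRange(cv2.cvtColor(c['img'],cv2.COLOR_BGR2HSV),lo,hi)
    if roi: 
        k=np.zeros_like(m); x0,y0,x1,y1=roi; k[y0:y1,x0:x1]=1; m*=k
    m=cv2.morphologyEx(m,cv2.MORPH_CLOSE,np.ones((3,3)))
    return sorted([b for b in cv2.findContours(m,cv2.RETR_EXTERNAL,cv2.CHAIN_APPROX_NONE)[0] if cv2.contourArea(b)>=amin],key=cv2.contourArea,reverse=True)
E
python3 - <<'E'
from h import *
c=cam('top')
def rect(name,b,z):
    p=onz(c,b.reshape(-1,2),z)[:,:2].astype(np.float32); r=cv2.minAreaRect(p*1000); print(name,np.round(r[0],1),np.round(r[1],1),round(r[2],1))
rect('tray',blobs(c,(100,120,50),(120,255,255),roi=(400,210,490,290))[0],.026)
for b in blobs(c,(5,150,120),(20,255,255),8,(195,215,265,270)): rect('or',b,.104); print(cv2.boundingRect(b))
rect('meter',blobs(c,(20,120,120),(35,255,255),roi=(400,270,460,340))[0],.024)
i=c['img'][140:275,190:265]; cv2.imwrite('pics/dock.png',cv2.resize(i,None,fx=4.4,fy=4.4,interpolation=cv2.INTER_CUBIC))
print(tool().round(3).tolist(), onz(c,[[225,180],[251,200],[230,243],[272,230],[272,340],[395,340],[395,230]],0.05).round(3).tolist())
w=cam('wrist'); cv2.imwrite('pics/w0.png',w['img']); print(np.round(w['hand_eye'],3).tolist(),np.round(w['K'],1).tolist())
E
```

```text
tray [ 478.6 -375.8] [102.6 156.6] 6.1
or [513.9 254.6] [11.9 26.9] 88.7
(232, 236, 5, 10)
or [522.7 309.2] [10.6 25.5] 78.9
(214, 234, 5, 9)
meter [ 309.  -333.2] [151.6  36.2] 24.5
[[-0.973, 0.23, -0.001, 0.138], [0.23, 0.973, -0.001, 0.583], [0.0, -0.001, -1.0, 0.231], [0.0, 0.0, 0.0, 1.0]] [[0.712, 0.293, 0.05], [0.646, 0.212, 0.05], [0.514, 0.277, 0.05], [0.551, 0.147, 0.05], [0.218, 0.151, 0.05], [0.209, -0.217, 0.05], [0.542, -0.23, 0.05]]
[[0.0, 0.966, 0.259, 0.065], [1.0, -0.0, -0.0, -0.001], [0.0, 0.259, -0.966, -0.142], [0.0, 0.0, 0.0, 1.0]] [[400.6, 0.0, 320.4], [0.0, 400.6, 239.0], [0.0, 0.0, 1.0]]
```

View pics/w0.png

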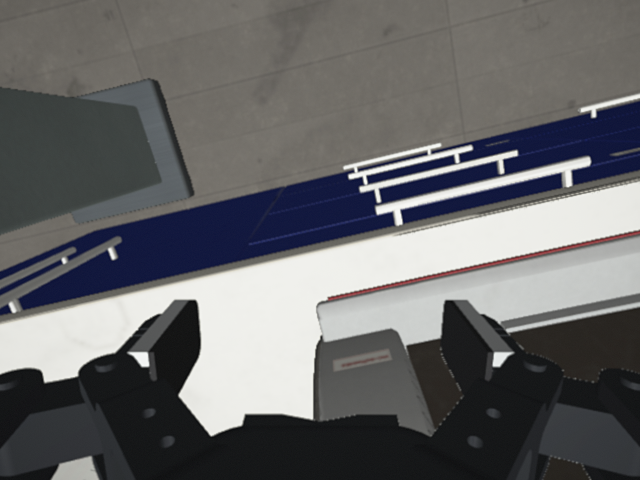

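View pics/dock.png

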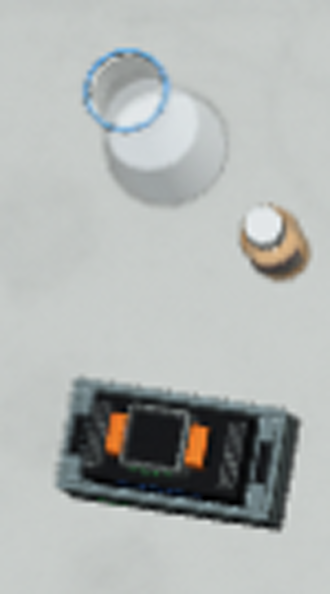

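Pack centre is about (0.518, 0.282), with its axis about 9° from y toward +x. I swing clear in −y first, then go out over the dock.

move_arm(rows=[[[-0.02,-0.06,-0.025],0,100],[[-0.04,-0.12,-0.05],0,100],[[-0.054,-0.175,-0.07],2,100],[[-0.11,-0.18,-0.07],4,100],[[-0.165,-0.185,-0.07],4,100]], force=20)

```text
time: 0.82
tool_pos: [0.2567, 0.3648, 0.3023]
tool_rot: [0.471, 3.105, 0.003]
contact_force: [0.4, 0.4, 0.1]
width: 0.0852
gripper_force: 0.0
```

```bash
python3 - <<'E'
from h import *
a=cam('top');b=cam('side')
pa,pb=[np.vstack(blobs(c,(120,100,80),(140,255,255),100,r)).reshape(-1,2) for c,r in((a,(300,270,365,325)),(b,(235,185,315,250)))]
C=[]
def tri(u,v):
    o,d=ray(a,[u]);p,e=ray(b,[v]);d=d[0];e=e[0]
    s=np.linalg.lstsq(np.c_[d,-e],p-o,rcond=None)[0]; return ((o+s[0]*d+p+s[1]*e)/2).round(3)
print(tri((pa.min(0)+pa.max(0))/2,(pb.min(0)+pb.max(0))/2))
print('lid back',tri([304,248],[270,190]),tri([365,249],[330,214]),'box edge',tri([25,205],[268,71]))
s=arm.read_state(); print(s['time'],s['tool_pos'],s['contact_force'])
E
```

```text
[ 0.336 -0.034  0.195]
lid back [0.419 0.054 0.213] [ 0.46  -0.121  0.219] box edge [0.606 0.82  0.26 ]
0.925 [0.26046394 0.36456711 0.30177266] [-0.08508594  0.17915998  0.08862017]
```

move_arm(rows=[[[-0.055,0,0],-4,100],[[-0.11,0,0],-8,100],[[-0.165,0,0],-8,100],[[-0.22,-0.003,0],-8,100],[[-0.25,-0.005,0],-8,100]])

```text
time: 1.55
tool_pos: [0.495, 0.2863, 0.3008]
tool_rot: [-0.256, -3.131, 0.0]
contact_force: [-0.2, 0.1, 0.0]
width: 0.0852
gripper_force: 0.0
```

move_arm(rows=[[[0,0,0],0,100],[[0,0,0],0,100]])

```text
time: 1.8
tool_pos: [0.4919, 0.2874, 0.3008]
tool_rot: [-0.254, -3.13, 0.0]
contact_force: [-0.4, -0.2, 0.6]
width: 0.0856
gripper_force: 0.0
```

```bash
cat > look.py <<'E'
from h import *
import sys
w=cam('wrist'); cv2.imwrite('pics/'+sys.argv[1],w['img']); T=tool(); print(T.round(4).tolist())
C=[]
for b in blobs(w,(5,150,80),(20,255,255),100)[:4]:
    m=cv2.moments(b); p=[m['m10']/m['m00'],m['m01']/m['m00']]; print(cv2.boundingRect(b),cv2.contourArea(b),onz(w,[p],.104).round(4)); 
E
python3 look.py w1.png
```

```text
[[-0.987, 0.1604, -0.0014, 0.4917], [0.1604, 0.987, -0.0001, 0.2875], [0.0014, -0.0003, -1.0, 0.301], [0.0, 0.0, 0.0, 1.0]]
(345, 223, 15, 34) 385.5 [[0.5222 0.3095 0.104 ]]
(281, 222, 14, 34) 384.0 [[0.512  0.2547 0.104 ]]
```

View pics/w1.png

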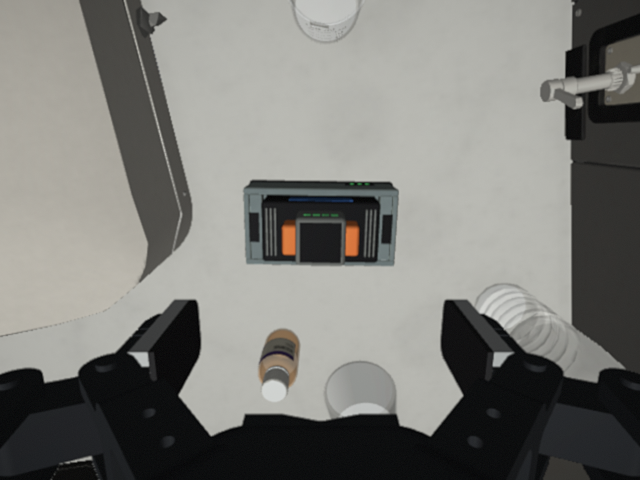

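The wrist view shows the dock centred near (320,223), with buttons at (288,239) and (352,240). The bottle (280,365) and beaker (360,390) lie farther in +x. I move over the pack and descend part way for a closer look.

move_arm(rows=[[[-0.013,-0.001,0.04],0.5,88],[[-0.026,-0.0015,0.08],1,88],[[-0.026,-0.0015,0.11],1,88],[[-0.026,-0.0015,0.11],1,88],[[-0.026,-0.0015,0.11],1,88]])

```text
time: 2.48
tool_pos: [0.5185, 0.2821, 0.1926]
tool_rot: [0.28, 3.128, 0.001]
contact_force: [0.8, -0.1, 0.2]
width: 0.0752
gripper_force: 0.0
```

```bash
python3 look.py w2.png; python3 -c "
from h import *
print(arm.read_state()['width'],arm.read_state()['contact_force'])"
```

```text
[[-0.9841, 0.1776, 0.0024, 0.519], [0.1776, 0.9841, 0.0009, 0.2821], [-0.0022, 0.0013, -1.0, 0.1931], [0.0, 0.0, 0.0, 1.0]]
(358, 215, 21, 51) 876.5 [[0.5213 0.3096 0.104 ]]
(264, 215, 21, 51) 872.5 [[0.5116 0.255  0.104 ]]
0.0747140531490655 [ 0.53762154 -0.17039335  0.60241205]
```

View pics/w2.png

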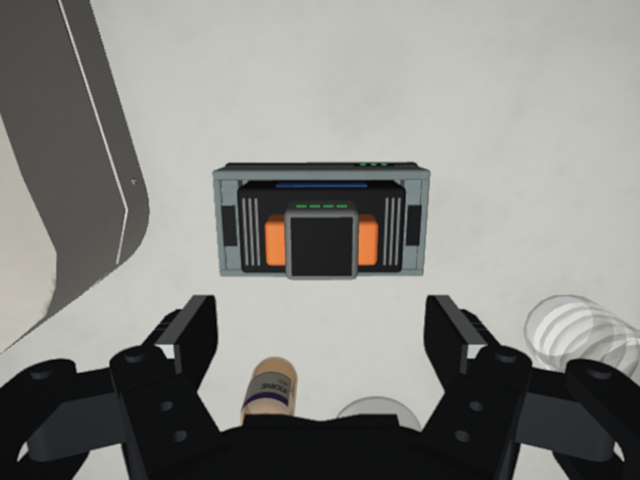

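Buttons level at (274,240) and (368,240), symmetric between the fingers. The alignment is good, so I descend.

move_arm(rows=[[[0.002,0,0.04],0,88],[[0.002,0,0.08],0,88],[[0.002,0,0.1],0,88],[[0.002,0,0.114],0,88],[[0.002,0,0.114],0,88]])

```text
time: 3.15
tool_pos: [0.5167, 0.2818, 0.0775]
tool_rot: [0.281, 3.129, -0.0]
contact_force: [0.1, 0.5, -0.3]
width: 0.0753
gripper_force: 0.0
```

move_arm(rows=[[[0,0,0.003],0,88],[[0,0,0.006],0,88],[[0,0,0.008],0,88],[[0,0,0.008],0,88]])

```text
time: 3.65
tool_pos: [0.5166, 0.2815, 0.0693]
tool_rot: [-0.282, -3.129, 0.0]
contact_force: [0.4, 0.8, 0.2]
width: 0.0749
gripper_force: 0.0
```

move_arm(rows=[[[0,0,0.002],0,88],[[0,0,0.004],0,88],[[0,0,0.006],0,88],[[0,0,0.006],0,88]])

```text
time: 4.15
tool_pos: [0.5167, 0.2816, 0.0637]
tool_rot: [0.281, 3.129, -0.0]
contact_force: [-1.8, 0.2, 6.8]
width: 0.0752
gripper_force: 3.2
```

move_arm(rows=[[[0,0,0.002],0,88],[[0,0,0.004],0,88],[[0,0,0.006],0,88],[[0,0,0.006],0,88]])

```text
time: 4.65
tool_pos: [0.5167, 0.2816, 0.058]
tool_rot: [0.281, 3.129, -0.0]
contact_force: [-2.3, -1.0, 9.4]
width: 0.075
gripper_force: 4.6
```

move_arm(rows=[[[0,0,0.001],0,88],[[0,0,0.002],0,88],[[0,0,0.003],0,88],[[0,0,0.003],0,88]])

```text
time: 5.15
tool_pos: [0.5167, 0.2816, 0.0552]
tool_rot: [0.281, 3.129, 0.0]
contact_force: [-1.9, -0.9, 9.7]
width: 0.0756
gripper_force: 5.3
```

move_arm(rows=[[[0,0,0.001],0,88],[[0,0,0.002],0,88],[[0,0,0.002],0,88]])

```text
time: 5.52
tool_pos: [0.5167, 0.2816, 0.0534]
tool_rot: [0.281, 3.128, 0.0]
contact_force: [-4.0, -0.5, 11.3]
width: 0.0751
gripper_force: 5.7
```

move_arm(rows=[[[0,0,0.001],0,88],[[0,0,0.001],0,88]])

```text
time: 5.78
tool_pos: [0.5167, 0.2816, 0.0527]
tool_rot: [0.281, 3.128, 0.0]
contact_force: [-3.3, -2.1, 13.2]
width: 0.0752
gripper_force: 6.8
```

move_arm(rows=[[[0,0,0.001],0,88],[[0,0,0.001],0,88]])

```text
time: 6.02
tool_pos: [0.5168, 0.2816, 0.0526]
tool_rot: [0.281, 3.128, 0.0]
contact_force: [-5.2, -2.2, 22.4]
width: 0.0752
gripper_force: 11.0
```

The pack is at the solid stop (stiffness about 10 N/mm). I now close in small steps and back off for the finger swing.

move_arm(rows=[[[0,0,-0.001],0,84],[[0,0,-0.001],0,84]], force=60)

```text
time: 6.28
tool_pos: [0.5173, 0.2818, 0.0537]
tool_rot: [0.281, 3.127, 0.001]
contact_force: [-4.6, -2.1, 20.8]
width: 0.0718
gripper_force: 10.6
```

move_arm(rows=[[[0,0,-0.0008],0,81],[[0,0,-0.0015],0,78],[[0,0,-0.0015],0,78]])

```text
time: 6.65
tool_pos: [0.5178, 0.2824, 0.0552]
tool_rot: [0.281, 3.126, 0.003]
contact_force: [-4.9, -0.1, 18.5]
width: 0.0672
gripper_force: 12.4
```

move_arm(rows=[[[0,0,-0.0006],0,74],[[0,0,-0.0013],0,70],[[0,0,-0.0013],0,70]])

```text
time: 7.02
tool_pos: [0.5181, 0.2821, 0.0569]
tool_rot: [0.281, 3.126, 0.002]
contact_force: [-3.8, -2.0, 23.4]
width: 0.0599
gripper_force: 17.4
```

move_arm(rows=[[[0,0,-0.0008],0,66],[[0,0,-0.0016],0,62],[[0,0,-0.0016],0,62]])

```text
time: 7.4
tool_pos: [0.518, 0.282, 0.0583]
tool_rot: [0.281, 3.126, 0.002]
contact_force: [-3.6, -1.9, 21.3]
width: 0.0533
gripper_force: 18.0
```

move_arm(rows=[[[0,0,-0.0006],0,58],[[0,0,-0.001],0,53],[[0,0,-0.001],0,50],[[0,0,-0.001],0,50]])

```text
time: 7.9
tool_pos: [0.5183, 0.2827, 0.0605]
tool_rot: [0.281, 3.125, 0.004]
contact_force: [-6.1, -1.0, 30.9]
width: 0.0434
gripper_force: 46.9
```

move_arm(rows=[[[0,0,-0.0007],0,40],[[0,0,-0.0007],0,40]], force=70)

```text
time: 8.15
tool_pos: [0.5182, 0.2827, 0.0606]
tool_rot: [0.281, 3.125, 0.004]
contact_force: [-4.0, -0.4, 26.2]
width: 0.0437
gripper_force: 68.5
```

```bash
python3 look.py w3.png; python3 -c "
import cv2; cv2.imwrite('pics/w3c.png',cv2.imread('pics/w3.png')[140:480,120:520])
from h import *
s=arm.read_state();print(s['width'],s['contact_force'],s['gripper_force'])"
```

```text
[[-0.984, 0.1784, 0.004, 0.5182], [0.1784, 0.984, 0.002, 0.2827], [-0.0036, 0.0027, -1.0, 0.0606], [0.0, 0.0, 0.0, 1.0]]
0.0430620115600207 [-4.29929381 -0.22261047 25.30593053] 68.50355476140976
```

View pics/w3c.png

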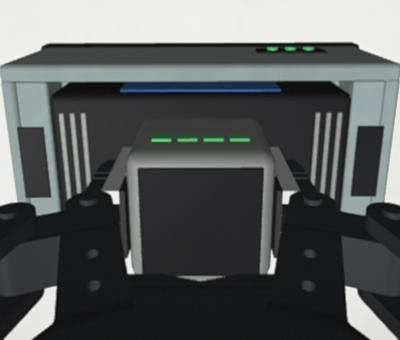

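The pads are closed on the neck at about (120,200) and (275,200), with the orange hardly visible. Width holds solid as force rises, so the buttons are fully in. I now lift while squeezing.

move_arm(rows=[[[0,0,-0.003],0,40],[[0,0,-0.007],0,40],[[0,0,-0.012],0,40],[[0,0,-0.018],0,40],[[0,0,-0.024],0,40]])

```text
time: 8.82
tool_pos: [0.5163, 0.2815, 0.0814]
tool_rot: [-0.281, -3.128, 0.001]
contact_force: [-0.9, 0.6, -4.6]
width: 0.0432
gripper_force: 71.8
```

move_arm(rows=[[[0,0,-0.02],0,40],[[0,0,-0.05],0,40],[[0,0,-0.1],0,40],[[0,0,-0.15],0,40],[[0,0,-0.2],0,40]])

```text
time: 9.45
tool_pos: [0.5153, 0.2808, 0.2816]
tool_rot: [-0.281, -3.126, 0.003]
contact_force: [0.9, 0.7, -4.2]
width: 0.0432
gripper_force: 73.4
```

move_arm(rows=[[[0,0,-0.04],0,40],[[0,0,-0.07],0,40],[[0,0,-0.08],0,40],[[0,0,-0.08],0,40]])

```text
time: 9.95
tool_pos: [0.5162, 0.2813, 0.3604]
tool_rot: [-0.281, -3.128, 0.001]
contact_force: [-0.2, 0.3, -3.4]
width: 0.0435
gripper_force: 73.5
```

```bash
python3 - <<'E'
from h import *
s=arm.read_state();print(s['time'],s['width'],s['contact_force'],s['gripper_force'],s['joint_pos'])
c=cam('top');b=blobs(c,(100,120,50),(120,255,255),roi=(400,210,490,290))[0]
for z in(.026,):
  p=onz(c,b.reshape(-1,2),z)[:,:2].astype(np.float32);print(cv2.minAreaRect(p*1000))
T=tool();print(T.round(4).tolist()); print('to tray',T[:3,:3].T@(np.array([.4786,-.3758,T[2,3]])-T[:3,3]))
d=cam('side'); e=blobs(d,(100,120,30),(125,255,255),roi=(340,300,440,395))[0]
q=cv2.approxPolyDP(cv2.convexHull(e),6,True).reshape(-1,2); P=onz(d,q,.026); print(q.tolist(),P.round(4).tolist(),P.mean(0))
E
```

```text
9.95 0.04352587875189956 [-0.15090821  0.31048334 -3.365325  ] 73.50780040025711 [ 3.81700196e-01  2.55138806e-01  1.34458544e+00 -2.05439329e-04
  1.54347302e+00 -1.00956581e+00]
((478.60675048828125, -375.7620849609375), (102.60543823242188, 156.51063537597656), 6.118814468383789)
[[-0.9839, 0.1785, -0.0029, 0.5158], [0.1786, 0.9839, -0.0013, 0.2812], [0.0026, -0.0018, -1.0, 0.3596], [0.0, 0.0, 0.0, 1.0]]
to tray [-0.08073552 -0.65308046  0.00097376]
[[387, 314], [428, 357], [390, 383], [352, 336]] [[0.5196, -0.2977, 0.026], [0.5371, -0.4464, 0.026], [0.4303, -0.4731, 0.026], [0.4147, -0.3269, 0.026]] [ 0.47541225 -0.38604723  0.026     ]
```

move_arm(rows=[[[-0.003,-0.025,0],0,40],[[-0.008,-0.07,0],0,40],[[-0.015,-0.12,0],0,40],[[-0.021,-0.17,0],0,40],[[-0.027,-0.22,0],0,40]])

```text
time: 10.68
tool_pos: [0.5027, 0.0588, 0.3596]
tool_rot: [-0.281, -3.126, 0.001]
contact_force: [1.0, -0.6, -3.7]
width: 0.043
gripper_force: 73.4
```

move_arm(rows=[[[-0.006,-0.05,0],0,40],[[-0.012,-0.1,0],0,40],[[-0.018,-0.15,0],0,40],[[-0.024,-0.2,0],0,40],[[-0.03,-0.25,0],0,40]])

```text
time: 11.3
tool_pos: [0.4877, -0.1922, 0.3596]
tool_rot: [-0.281, -3.126, -0.002]
contact_force: [0.6, 0.3, -3.1]
width: 0.0431
gripper_force: 73.4
```

move_arm(rows=[[[-0.006,-0.045,0],-5,40],[[-0.012,-0.09,0],-10,40],[[-0.018,-0.14,0],-14,40],[[-0.024,-0.183,0],-16.5,40],[[-0.024,-0.183,0],-16.5,40]])

```text
time: 11.92
tool_pos: [0.4786, -0.3782, 0.3588]
tool_rot: [0.165, -3.134, -0.002]
contact_force: [-0.3, 1.1, -3.6]
width: 0.0434
gripper_force: 73.8
```

move_arm(rows=[[[0,0,0.03],0,40],[[0,0,0.06],0,40],[[0,0,0.06],0,40]])

```text
time: 12.3
tool_pos: [0.4778, -0.3727, 0.2976]
tool_rot: [0.17, -3.131, -0.01]
contact_force: [-0.9, 0.6, -3.4]
width: 0.0436
gripper_force: 73.8
```

```bash
python3 look.py w4.png; python3 - <<'E'
from h import *
s=arm.read_state();print(s['time'],s['width'],s['contact_force'],s['gripper_force'])
E
```

```text
[[-0.9941, -0.1087, -0.0032, 0.4789], [-0.1087, 0.9941, 0.0033, -0.3738], [0.0028, 0.0036, -1.0, 0.2998], [0.0, 0.0, 0.0, 1.0]]
12.35 0.0432233400449833 [ 0.20200635 -0.17366851 -3.3026416 ] 73.77664625644684
```

View pics/w4.png

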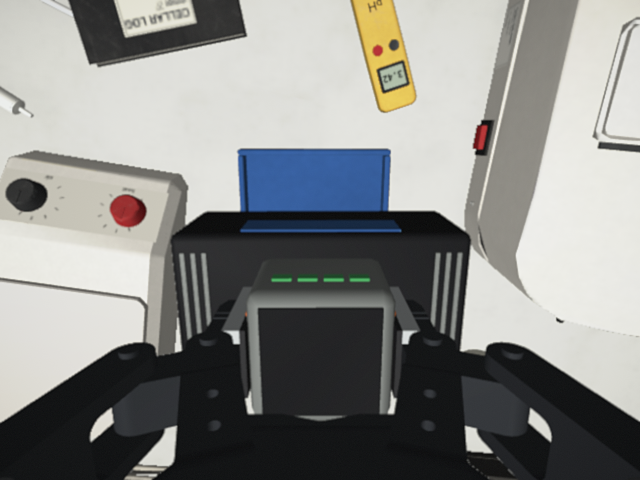

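The wrist view shows the pack level in the grip. The tray's near rim runs from (238,150) to (390,150), parallel to the pack.

```bash
python3 - <<'E'
from h import *
w=cam('wrist'); T=tool()
b=blobs(w,(100,140,60),(120,255,255),500,(200,120,450,205))[0].reshape(-1,2)
top=b[b[:,1]<=b[:,1].min()+3]; print(top[:,0].min(),top[:,0].max(),b[:,1].min())
l=top[top[:,0].argmin()];r=top[top[:,0].argmax()]
P=onz(w,[l,r],.026); print(P, np.linalg.norm(P[1]-P[0]))
d=(P[1]-P[0])[:2]; ang=np.degrees(np.arctan2(d[0],d[1])); u=d/np.linalg.norm(d); n=np.array([u[1],-u[0]])
c=P.mean(0)[:2]+.052*n; print('yaw',ang,'centre',c,'tool yaw',np.degrees(np.arctan2(T[0,1],T[1,1])))
# pack centre under tool (mid at TCP -4 mm)
print('tool',T[:3,3],'shift tool axes',T[:3,:3].T@np.r_[c-T[:2,3],0])
E
```

```text
241 391 148
[[ 0.43914299 -0.45866336  0.026     ]
 [ 0.42456716 -0.30744764  0.026     ]] 0.15191659177182293
yaw -5.505784711560473 centre [ 0.48361517 -0.37806629] tool yaw -6.2406422799370125
tool [ 0.4797576  -0.37468282  0.30134092] shift tool axes [-3.46690731e-03 -3.78276182e-03 -6.13811499e-06]
```

move_arm(rows=[[[-0.002,-0.002,0.04],0,40],[[-0.002,-0.002,0.09],0,40],[[-0.002,-0.002,0.14],0,40],[[-0.002,-0.002,0.18],0,40],[[-0.002,-0.002,0.2],0,40]])

```text
time: 13.02
tool_pos: [0.4821, -0.3769, 0.1005]
tool_rot: [0.171, -3.136, -0.001]
contact_force: [-0.8, 0.4, -3.4]
width: 0.0432
gripper_force: 73.8
```

move_arm(rows=[[[0,0,0.01],0,40],[[0,0,0.02],0,40],[[0,0,0.03],0,40],[[0,0,0.034],0,40],[[0,0,0.034],0,40]])

```text
time: 13.65
tool_pos: [0.4819, -0.3771, 0.0674]
tool_rot: [0.17, -3.137, -0.0]
contact_force: [-0.9, 0.5, -3.9]
width: 0.0431
gripper_force: 73.8
```

move_arm(rows=[[[0,0,0.004],0,40],[[0,0,0.008],0,40],[[0,0,0.012],0,40],[[0,0,0.014],0,40],[[0,0,0.014],0,40]])

```text
time: 14.28
tool_pos: [0.4818, -0.377, 0.0532]
tool_rot: [0.17, -3.137, -0.0]
contact_force: [-0.1, -0.7, -4.3]
width: 0.0434
gripper_force: 73.9
```

```bash
python3 look.py w5.png
```

```text
[[-0.9941, -0.1083, -0.0002, 0.4819], [-0.1083, 0.9941, 0.0, -0.3771], [0.0002, 0.0001, -1.0, 0.0534], [0.0, 0.0, 0.0, 1.0]]
```

View pics/w5.png

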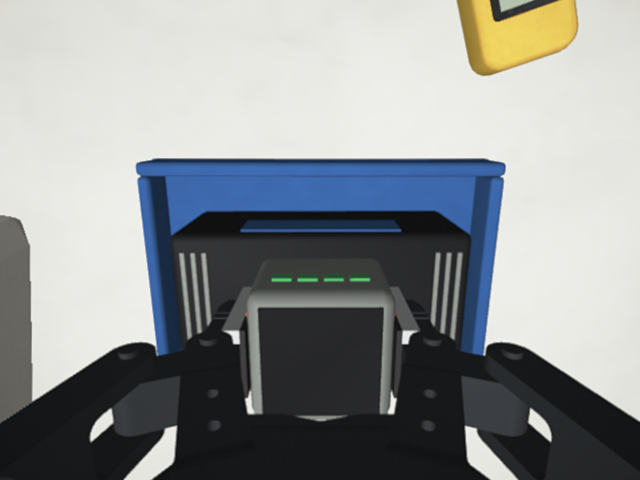

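Tray rims at columns 137 and 505 and the pack at 172 and 469, so it is centred. I lower onto the floor.

move_arm(rows=[[[0,0,0.001],0,40],[[0,0,0.002],0,40],[[0,0,0.002],0,40]])

```text
time: 14.7
tool_pos: [0.4819, -0.3771, 0.0514]
tool_rot: [0.17, -3.137, 0.0]
contact_force: [-0.4, -0.1, -4.0]
width: 0.0432
gripper_force: 73.9
```

move_arm(rows=[[[0,0,0.0006],0,40],[[0,0,0.0006],0,40]])

```text
time: 14.95
tool_pos: [0.482, -0.3772, 0.0511]
tool_rot: [-0.17, 3.137, -0.0]
contact_force: [-1.3, 0.0, -1.3]
width: 0.043
gripper_force: 74.1
```

move_arm(rows=[[[0,0,0.0005],0,40],[[0,0,0.0005],0,40]])

```text
time: 15.2
tool_pos: [0.4819, -0.3772, 0.051]
tool_rot: [-0.171, 3.137, -0.001]
contact_force: [-3.4, 2.6, 5.9]
width: 0.0432
gripper_force: 74.9
```

move_arm(rows=[[[0,0,0],0,52],[[0,0,0.001],0,57],[[0,0,0.0018],0,62],[[0,0,0.0018],0,62]], force=20)

```text
time: 15.7
tool_pos: [0.4819, -0.3773, 0.0485]
tool_rot: [0.17, -3.137, 0.0]
contact_force: [-2.2, -0.3, 1.4]
width: 0.0529
gripper_force: 10.8
```

move_arm(rows=[[[0,0,0.001],0,66],[[0,0,0.0018],0,70],[[0,0,0.0018],0,70]])

```text
time: 16.08
tool_pos: [0.4821, -0.3772, 0.047]
tool_rot: [-0.17, 3.137, -0.001]
contact_force: [-1.9, 0.1, 4.5]
width: 0.0595
gripper_force: 10.0
```

move_arm(rows=[[[0,0,0.0008],0,74],[[0,0,0.0016],0,78],[[0,0,0.0016],0,78]])

```text
time: 16.45
tool_pos: [0.4821, -0.3771, 0.0453]
tool_rot: [-0.17, 3.137, -0.0]
contact_force: [-1.2, 0.9, 3.5]
width: 0.0662
gripper_force: 6.1
```

move_arm(rows=[[[0,0,0.0008],0,84],[[0,0,0.0008],0,92],[[0,0,0.0008],0,92],[[0,0,-0.005],0,92],[[0,0,-0.02],0,92]])

```text
time: 17.08
tool_pos: [0.4815, -0.3768, 0.0653]
tool_rot: [0.17, -3.136, -0.002]
contact_force: [0.9, 0.1, 1.0]
width: 0.0788
gripper_force: 0.0
```

move_arm(rows=[[[0,0,-0.04],0,92],[[0,0,-0.09],0,92],[[0,0,-0.14],0,92],[[0,0,-0.16],0,92],[[0,0,-0.16],0,92]])

```text
time: 17.7
tool_pos: [0.4831, -0.3782, 0.2283]
tool_rot: [-0.17, 3.133, -0.007]
contact_force: [0.5, -0.4, 0.2]
width: 0.0787
gripper_force: 0.0
```

```bash
python3 look.py w6.png; python3 - <<'E'
from h import *
s=arm.read_state();print(s['time'],s['contact_force'])
E
```

```text
[[-0.9941, -0.1084, 0.0016, 0.4822], [-0.1084, 0.9941, -0.0017, -0.3773], [-0.0014, -0.0018, -1.0, 0.2264], [0.0, 0.0, 0.0, 1.0]]
(353, 200, 16, 41) 573.0 [[ 0.4737 -0.3532  0.104 ]]
(277, 200, 17, 40) 568.5 [[ 0.479  -0.4043  0.104 ]]
(391, 193, 8, 28) 163.0 [[ 0.4616 -0.3317  0.104 ]]
(248, 193, 8, 28) 155.5 [[ 0.4721 -0.4276  0.104 ]]
17.75 [-0.35182473 -0.09777285 -1.12678976]
```

View pics/w6.png

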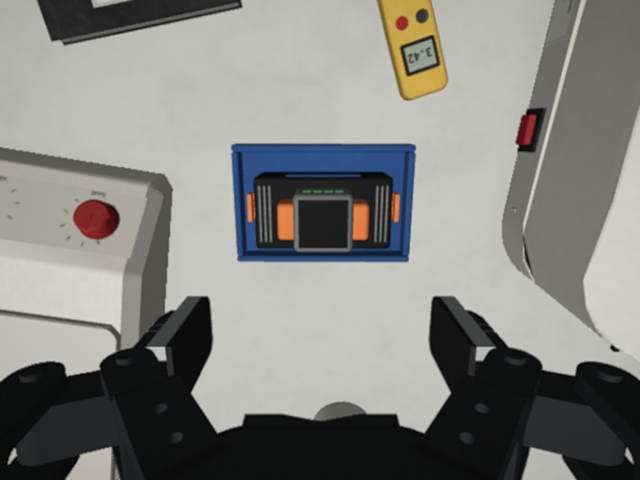

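The pack stands flat and centred in the tray at (323,215). The hooks are out at (250,207) and (395,207), inside the walls, and the gripper is clear.

```bash
python3 -c "
from cell import arm
print(arm.hand_in())"
```

```text
the job is handed in; nothing more can be done
None
```

The battery pack was pushed down, squeezed, lifted out of the dock and set flat in the blue tray, then released and handed in at about 18 s; the wrist force stayed near 31 N or below in every reading, and I did not touch the beaker, bottle or meter.

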